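# Open the water unit and hold its filler cap off

### The job

Lift the hood of the stainless water unit by its handle and lay it gently back onto its stop without letting it drop. Then take off the black filler cap beneath: it is a part-turn cap and nobody remembers whether its thread is left- or right-handed, so try it both ways, then lift it out. Finish while still holding the cap in the gripper, upright and still, straight above its port and about 10 cm up so that drips fall back in; leave the other things on the counter alone.

Things in the scene. Friction and masses are not known exactly. Their poses are not given: they have to be found in the camera images.
- water_unit: Low stainless water-treatment unit, a fixed flat box 300 mm (its x) by 160 mm (its y) by 65 mm high; origin at the centre of its underside, z up. The hood covers its +x part; the -x end is bare deck. A dark ledge sticks out 57 mm at deck level on its +y side: the open hood comes to rest on it.
- port (a point): Mouth of the round filler port, 60 mm across, on the deck (65 mm above the counter), 45 mm along the unit's +x from its centre; axes as the unit's. Its thread is hidden: turned the tightening way the cap meets a stop within 0.2 rad (gives a little more if forced, about 1.5 N m); turned the loosening way (left or right, unknown) it runs free to a stop, bar 1.16 rad from the unit's x, and there lifts straight out.
- hood (a joint): Aluminium hood over the cap, 150 (unit's x) by 160 (unit's y) by 55 mm high, about 0.35 kg, hinged along its +y bottom edge; 0 = shut, 1.57 rad = thrown back, resting on its stop. Let go below about 1.0 rad it falls shut, beyond that it falls open (a drop, not gentle).
- hood_hinge (a point): Middle of the hood's hinge line, at deck height, 80 mm along the unit's +y from the port. The hinge line runs along the unit's x (this point's x). The hood's -y edge rises as it opens.
- hood_grip (a point): Centre of the hood's black barrel handle: a lying cylinder 22 mm thick, 26 mm long (along the unit's x) on a thin stem, 27 mm above the hood's top. Shut, it is 135 mm along -y from the hinge line and 82 mm above it; it swings with the hood and can turn between fingers closed on its two flat ends.
- cap_grip (a point): Black cap, about 0.15 kg: flange 70 mm across, 8 mm thick, flat on the deck; on it an upright grip bar 52 mm long (this point's x), 14 mm thick (its y), clear from 8 to 40 mm above the deck. This point is in the bar, 30 mm above the flange's underside. A plug and a 52 mm cross lug reach 24 mm into the port. Locked with the bar about along the unit's x.
- espresso_cup: Bystander: white espresso cup, 60 mm across, 55 high, standing on the bare end of the unit's deck. Origin at the underside's centre.
- tamper: Bystander: steel tamper, 56 mm across, 82 high, beside the unit. Origin at the underside's centre.
- milk_jug: Bystander: steel milk jug, 90 mm across, 110 high, with a side handle. Origin at the underside's centre.
- portafilter: Bystander: portafilter lying flat: 70 mm steel head, black handle, 240 mm long. Origin at the underside's centre of its steel head.
- paper_cups: Bystander: stack of paper cups, 84 mm across, 154 high. Origin at the underside's centre.
- syrup_bottle: Bystander: amber syrup bottle, 68 mm across, 210 high. Origin at the underside's centre.
- saucer: Bystander: white saucer, 140 mm across. Origin at the underside's centre.

How it is judged:
On the way, in this order (a step that is already met when the one before it is completed fails the run):
1. the hood is laid back on its stop (value of joint hood above 1.5 rad and velocity of joint hood below 0.1 rad/s), for 0.2 s.
2. with the hood back, the cap is turned loose in its port (value of joint hood above 1.5 rad and angle between the x axis of cap_grip and the x axis of water_unit, either way round above 0.85 rad and distance between cap_grip and port below 0.045 m), for 0.05 s.
At the end, for the whole second after the job is handed in: The hood lies back on its stop (over 1.5 rad). The cap is gripped by the fingers (over 2 N) and touches nothing of the unit; its grip point is 90 to 190 mm above the port's mouth and within 40 mm of straight above it, the cap within 0.25 rad of upright and still (under 0.03 m/s) (value of joint hood above 1.5 rad and z of cap_grip in the frame of port between 0.09 and 0.19 m and horizontal distance between cap_grip and port below 0.04 m and angle between cap_grip's own z axis and vertical below 0.25 rad and linear speed of cap below 0.03 m/s and contact force between cap and the fingers above 2 N and contact force between cap and water_unit below 0.05 N); the arm keeps its last pose, push and grip.
It fails at once if the hood is dropped or slammed (swings faster than 2.2 rad/s) (velocity of joint hood above 2.2 rad/s or velocity of joint hood below -2.2 rad/s).
It fails at once if a bystander is moved by more than 40 mm (distance of any of espresso_cup, tamper, milk_jug, portafilter, paper_cups, syrup_bottle, saucer from where it was at the start of the episode above 0.04 m).
It also fails if it takes over 72 s, if anything falls off the work surface, if the arm or the gripper's body presses on something with over 40 N, if the wrist force passes 120 N, or if a joint passes its speed limit or range.

### The arm

A 6-joint arm with a two-finger parallel gripper is mounted at the origin on the work surface. World frame = base frame: x ahead of the robot, y to its left, z up, the work surface at z = 0. Lengths are in m, angles in rad, forces in N, time in s.
With the tool pointing down it reaches from about 0.325 to 0.775 m from the base axis. Payload 5.5 kg.
Tool frame: the origin (TCP) lies at the very end of the fingers, on their centre line; the grasp point (between the pads) lies 19 mm behind it (env.grasp_offset is the distance from the TCP to the grasp point, in m); z points along the fingers, y is the line along which they close (so a half turn about z gives the same grasp; the last joint's range is limited). The gripper opens to 85 mm and grips with 20 to 120 N. Pads are 22 mm wide; open, the fingers measure 114 mm over their backs; the gripper's body (76 mm by 85 mm) begins 54 mm behind the grasp point. The pads swing forward as they close: fully open they stand 13 mm farther back than shut.
Start: joints at [-1.313, 0.091, 1.231, -0, 1.82, -0.057], TCP at [0.186, -0.571, 0.231] pointing down, gripper open.
Joint ranges: [-2.87, 2.87], [-0.86, 2.18], [0.17, 2.46], [-1.51, 4.65], [0.06, 2.69], [-2.65, 2.65]. Speed limits (rad/s): [2.57, 2.57, 3.01, 3.14, 3.14, 3.14].

### API

Orientations are given as a unit quaternion [w, x, y, z].
In Python, from bench import telemetry, cams, ticket, models, env gives the robot as it stands. The module is installed in compiled form; this text tells all that it offers.
- The arm moves only by the tool move_arm, never from a script. Its argument "series" is a list of rows, each an object of numbers: "x", "y", "z": the shift along the tool's x, y, z scaled (see below); "wx", "wy", "wz": the turn, a rotation vector about the tool's x, y, z scaled (see below). In form: [{"x": .., "y": .., "z": .., "wx": .., "wy": .., "wz": ..}, ...]. A call has 1 to 10 rows; each row shifts and turns the commanded pose from where the row before left it, along the tool's axes as they then stand; what a row does not reach is not made up. The controller multiplies each number of a shift by 0.1 m and each number of a turn by 360 degrees. A row lasts 1/10 s, in which the tool goes at most 50 mm and 8.59 degrees, less where a joint would pass 70% of its speed; a pose out of reach is approached as far as the arm can. A call with a number of a shift or a turn outside -1 to 1 is refused whole. A call with a gripper value outside its range is refused whole. "gripper" is the opening, from -1 (shut) to 1 (fully open), set as the call begins (left out, the last holds). The fingers move at their own pace and stop on an object; "force" is the grip in N (left out, the last holds). Time passes only in rows, so rows that do not move let the fingers close. It gives the time, the measured TCP pose, the force, the opening and the grip force at its end, in the units of the state.
- telemetry.read_state(): the state, without advancing time (a new reading comes with each control period).
- cams.grab_frame(name): name is "side" or "top"; returns a dict with "img" (480x640x3 uint8, red, green, blue), "z_map" (480x640 float32, m along the optical axis (not along the pixel's ray), 0 where there is no reading), "fx", "fy", "cx", "cy" (pixels), "position" and "rotation" of the camera in the world. Camera axes: x right, y up, looking along -z (the intrinsics and any distortion apply to the point x, -y, -z); pixel columns grow to the right and rows downward; lengths in m; the calibration is good to about 2 mm. A picture is of the moment at which its call begins.
- ticket.hand_in(): hands the job in; it is judged then, once.
Trained networks look in the newest picture that a camera, given by its name, has taken for a name from the list of things; names that differ only in an ending like _2 or _b are one class to them, and where a whole thing is asked for, a point or a joint stands for the part that bears it (a point fixed in the world has none). Each returns a list of dicts, best first, with "p" (0 to 1); they miss things now and then, are a little off and sometimes report something else, mostly with a low value. They report only what shows in the picture. A call takes as long as a camera call.
- models.outline_of(camera, name): "region" (480x640 bool, what is visible of it) and "box" ([left, top, width, height] in pixels, round what is visible of it).
The state is a dict: "time_s": time; "joint_pos": joint angles; "qvel": joint speeds; "tau": joint torques, N m; "tcp_pos": TCP position; "orientation": TCP orientation; "wrist_force": force on the tool from outside, world axes, zero at the start; "ft_torque": the same for the moment, N m; "gripper_width": finger opening in m; "finger_force": force on a finger pad.
Only numpy, scipy, OpenCV 4.12 (cv2) and the standard library are available. Lean on these libraries where they do the work, as an engineer would, in place of code of your own. Each camera call takes 0.05 s, during which the arm holds its last target. There are 200 camera calls.

## Working session

There is one attempt and no reset: what is moved stays moved. The work goes in short steps, Python scripts to look and compute and a tool call to move; the robot and the scene stay as the last step left them, time stands still between calls to the robot, and variables do not carry over. Pictures are saved under pics/ and viewed, at most 10 in all, crops included, and the job is handed in when it is done.

Besides the shell and the picture viewer there is one more tool, called as name(argument=value, ...), one argument or row to a line, values as JSON. move_arm: Moves the arm, as the interface text tells. Its arguments: {"type":"object","properties":{"series":{"type":"array","items":{"type":"object","properties":{"x":{"type":"number","minimum":-1,"maximum":1},"y":{"type":"number","minimum":-1,"maximum":1},"z":{"type":"number","minimum":-1,"maximum":1},"wx":{"type":"number","minimum":-1,"maximum":1},"wy":{"type":"number","minimum":-1,"maximum":1},"wz":{"type":"number","minimum":-1,"maximum":1}}}},"gripper":{"type":"number"},"force":{"type":"number"}},"required":["series"]}

```bash
mkdir -p pics; cat > h.py <<'E'
import numpy as np,cv2
from scipy.spatial.transform import Rotation as R
from bench import telemetry,cams,ticket,models,env
def pts(f,m):
    v,u=np.nonzero(m&(f['z_map']>0)); z=f['z_map'][v,u]
    p=np.c_[(u-f['cx'])/f['fx']*z,-(v-f['cy'])/f['fy']*z,-z]
    Rm=np.array(f['rotation']); 
    if Rm.shape!=(3,3): Rm=R.from_quat(np.roll(Rm,-1)).as_matrix()
    return p@Rm.T+np.array(f['position'])
def save(f,n): cv2.imwrite('pics/'+n,f['img'][:,:,::-1])
E
python3 - <<'E'
from h import *
print(telemetry.read_state())
for c in('top','side'):
    f=cams.grab_frame(c); save(f,c+'0.png'); print(c,f['position'],f['rotation'],f['fx'])
    for n in('water_unit','hood','hood_grip','espresso_cup','tamper','milk_jug','portafilter','paper_cups','syrup_bottle','saucer'):
        for o in models.outline_of(c,n)[:1]:
            p=pts(f,o['region'])
            if len(p): print(n,round(o['p'],2),o['box'],np.median(p,0).round(3),p.min(0).round(3),p.max(0).round(3))
    if c=='top':
        r=models.outline_of(c,'hood')
        p=pts(f,np.ones((480,640),bool)); 
        m=(p[:,2]>.112)&(p[:,2]<.127)
        if r:
            q=pts(f,r[0]['region']); q=q[(q[:,2]>.11)&(q[:,2]<.128)]
            print('hoodtop',len(q),cv2.minAreaRect(q[:,:2].astype('f4')))
E
```

```text
{'time_s': 0.0, 'joint_pos': array([-1.31269496e+00,  9.18610926e-02,  1.23191509e+00, -1.79905751e-05,
        1.81979278e+00, -5.66870291e-02]), 'qvel': array([-1.53531394e-05, -7.61442057e-04, -1.09587941e-03, -5.24991062e-04,
       -3.16430016e-04,  6.76127187e-04]), 'tau': array([ 6.74658513e-04, -4.58737564e+01, -4.18018484e+01, -5.63161592e-06,
        1.16523515e-02, -4.19528646e-05]), 'tcp_pos': array([ 0.18569526, -0.57023699,  0.23013304]), 'orientation': array([-9.82270524e-04,  9.87638947e-01,  1.56742892e-01, -1.08021932e-04]), 'wrist_force': array([-0.34814465,  0.23424949, -0.19456898]), 'ft_torque': array([-0.03582971,  0.01199711, -0.06717973]), 'finger_force': 0.0, 'gripper_width': 0.0855456408023199}
top [0.440615   0.00814429 1.56071888] [-0.70170767 -0.01956759  0.03188876  0.71148195] 590.0696288634294
water_unit 0.79 [254.2, 192.6, 87.8, 133.6] [0.534 0.028 0.071] [ 0.352 -0.073 -0.01 ] [0.699 0.156 0.163]
hood 0.85 [274.1, 210.9, 69.3, 62.1] [0.561 0.013 0.12 ] [ 0.488 -0.077 -0.004] [0.639 0.097 0.163]
hood_grip 0.7 [275.9, 208.2, 70.5, 63.5] [0.561 0.013 0
[... 1410 characters left out ...]
   0.103] [ 0.398 -0.024  0.063] [0.453 0.039 0.122]
tamper 0.77 [302.7, 297.2, 26.2, 42.9] [ 0.506 -0.165  0.025] [ 0.48  -0.184 -0.002] [ 0.543 -0.074  0.083]
milk_jug 0.61 [284.3, 171.4, 26.8, 42.9] [0.566 0.454 0.069] [ 0.525  0.437 -0.001] [0.658 0.822 0.112]
portafilter 0.65 [302.7, 413.0, 65.1, 66.0] [ 0.497 -0.477  0.031] [ 0.424 -0.533 -0.003] [ 0.551 -0.392  0.038]
paper_cups 0.77 [332.4, 173.4, 28.5, 59.6] [0.688 0.295 0.105] [ 0.655  0.276 -0.004] [0.83  0.629 0.156]
syrup_bottle 0.65 [406.1, 310.1, 51.7, 112.4] [ 0.655 -0.431  0.109] [ 0.631 -0.447 -0.002] [ 0.804 -0.179  0.212]
saucer 0.74 [201.6, 218.6, 50.3, 25.1] [0.332 0.351 0.01 ] [ 0.263  0.266 -0.005] [0.403 0.449 0.02 ]
```

View pics/top0.png

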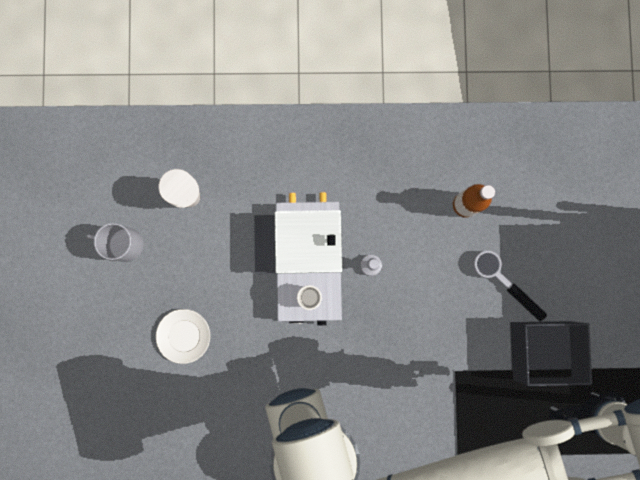

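View pics/side0.png

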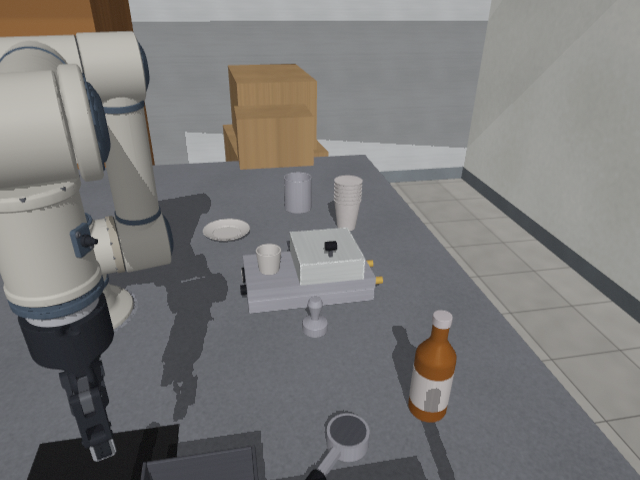

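The top picture shows the unit nearly aligned with world x. The hood handle is at about px (331,240), the ledge is on the left (+y), the cup is on the bare deck at (309,297), and the tamper is near (371,265). I'll turn the wrist in place and refine the handle position.

move_arm(
  series=[
    {"wz": -0.0224},
    {"wz": -0.0224},
    {"wz": -0.0224},
    {"wz": -0.0224},
    {"wz": -0.0224},
    {"wz": -0.0224},
    {"wz": -0.0224},
    {"wz": -0.0224},
    {"wz": -0.0222},
  ],
  gripper=1,
  force=40,
)

```text
invalid input at $.series[0]: expected keys x, y, z, wx, wy, wz
```

```bash
cat >> h.py <<'E'
def st():
    s=telemetry.read_state(); q=s['orientation']; M=R.from_quat(np.roll(q,-1)).as_matrix()
    print('t',round(s['time_s'],2),'tcp',s['tcp_pos'].round(4),'ax',M.round(3).tolist(),'yhead',round(float(np.degrees(np.arctan2(M[1,1],M[0,1]))),2),'w',round(float(s['gripper_width']),4),'F',np.round(s['wrist_force'],1),'T',np.round(s['ft_torque'],2),'ff',round(float(s['finger_force']),1))
    return s,M
E
python3 - <<'E'
from h import *
st()
for c in('top','side'):
    f=cams.grab_frame(c); p=pts(f,np.ones((480,640),bool))
    b=(p[:,0]>.47)&(p[:,0]<.66)&(p[:,1]>-.1)&(p[:,1]<.12)
    k=p[b&(p[:,2]>.14)]; print(c,len(k),k.min(0).round(4),k.max(0).round(4),k.mean(0).round(4))
    k=p[b&(p[:,2]>.112)&(p[:,2]<.126)]; print('top',k[:,2].mean(),cv2.minAreaRect(k[:,:2].astype('f4')))
E
```

```text
t 1.15 tcp [ 0.1858 -0.5705  0.2313] ax [[0.951, 0.31, -0.0], [0.31, -0.951, 0.0], [0.0, -0.0, -1.0]] yhead -71.96 w 0.0851 F [ 0.3  0.1 -0.1] T [-0.03  0.05  0.02] ff 0.0
top 99 [ 0.5504 -0.053   0.1465] [ 0.5754 -0.0332  0.1639] [ 0.5626 -0.0429  0.1558]
top 0.12013757093193796 ((0.563597559928894, 0.011971846222877502), (0.15045166015625, 0.16006194055080414), 0.49111679196357727)
side 111 [ 0.5499 -0.0611  0.1402] [ 0.5769 -0.0362  0.1584] [ 0.5623 -0.0522  0.1511]
top 0.11921809505684272 ((0.5630534887313843, 0.007367052137851715), (0.1505325436592102, 0.167571559548378), 0.4826689660549164)
```

move_arm(
  series=[
    {"x": 0,"y": 0,"z": 0,"wx": 0,"wy": 0,"wz": -0.0224},
    {"x": 0,"y": 0,"z": 0,"wx": 0,"wy": 0,"wz": -0.0224},
    {"x": 0,"y": 0,"z": 0,"wx": 0,"wy": 0,"wz": -0.0224},
    {"x": 0,"y": 0,"z": 0,"wx": 0,"wy": 0,"wz": -0.0224},
    {"x": 0,"y": 0,"z": 0,"wx": 0,"wy": 0,"wz": -0.0224},
    {"x": 0,"y": 0,"z": 0,"wx": 0,"wy": 0,"wz": -0.0224},
    {"x": 0,"y": 0,"z": 0,"wx": 0,"wy": 0,"wz": -0.0224},
    {"x": 0,"y": 0,"z": 0,"wx": 0,"wy": 0,"wz": -0.0224},
    {"x": 0,"y": 0,"z": 0,"wx": 0,"wy": 0,"wz": -0.0222},
  ],
  gripper=1,
  force=40,
)

```text
time_s: 2.15
tcp_pos: [0.1858, -0.5705, 0.2313]
orientation: [0.0, 0.702, 0.712, -0.0]
wrist_force: [-0.3, 0.1, -0.2]
gripper_width: 0.0856
finger_force: 0.0
```

move_arm(
  series=[
    {"x": 0.32,"y": 0.235,"z": 0,"wx": 0,"wy": 0,"wz": 0},
    {"x": 0.32,"y": 0.235,"z": 0,"wx": 0,"wy": 0,"wz": 0},
    {"x": 0.32,"y": 0.235,"z": 0,"wx": 0,"wy": 0,"wz": 0},
    {"x": 0.32,"y": 0.235,"z": 0,"wx": 0,"wy": 0,"wz": 0},
    {"x": 0.32,"y": 0.235,"z": 0,"wx": 0,"wy": 0,"wz": 0},
    {"x": 0.32,"y": 0.235,"z": 0,"wx": 0,"wy": 0,"wz": 0},
    {"x": 0.32,"y": 0.235,"z": 0,"wx": 0,"wy": 0,"wz": 0},
    {"x": 0.32,"y": 0.235,"z": 0,"wx": 0,"wy": 0,"wz": 0},
  ],
)

```text
time_s: 2.95
tcp_pos: [0.372, -0.3114, 0.2315]
orientation: [0.0, 0.704, 0.71, 0.0]
wrist_force: [0.3, -0.1, -0.6]
gripper_width: 0.0853
finger_force: 0.0
```

move_arm(
  series=[
    {"x": 0.32,"y": 0.235,"z": 0,"wx": 0,"wy": 0,"wz": 0},
    {"x": 0.32,"y": 0.235,"z": 0,"wx": 0,"wy": 0,"wz": 0},
    {"x": 0.32,"y": 0.235,"z": 0,"wx": 0,"wy": 0,"wz": 0},
    {"x": 0.32,"y": 0.235,"z": 0,"wx": 0,"wy": 0,"wz": 0},
    {"x": 0.32,"y": 0.235,"z": 0,"wx": 0,"wy": 0,"wz": 0},
    {"x": 0.32,"y": 0.235,"z": 0,"wx": 0,"wy": 0,"wz": 0},
    {"x": 0.32,"y": 0.235,"z": 0,"wx": 0,"wy": 0,"wz": 0},
    {"x": 0.2,"y": 0.15,"z": 0,"wx": 0,"wy": 0,"wz": 0},
    {"x": 0,"y": 0,"z": 0,"wx": 0,"wy": 0,"wz": 0},
  ],
)

```text
time_s: 3.85
tcp_pos: [0.5497, -0.0644, 0.2307]
orientation: [-0.001, 0.702, 0.712, 0.0]
wrist_force: [0.3, -0.3, 0.2]
gripper_width: 0.0855
finger_force: 0.0
```

```bash
python3 -c "
from h import *
st()"
```

```text
t 3.85 tcp [ 0.5497 -0.0644  0.2307] ax [[-0.013, 1.0, -0.001], [1.0, 0.013, 0.001], [0.001, -0.001, -1.0]] yhead 0.77 w 0.0855 F [ 0.3 -0.3  0.2] T [ 0.04 -0.01  0.01] ff 0.0
```

move_arm(
  series=[
    {"x": 0.212,"y": 0.136,"z": 0,"wx": 0,"wy": 0,"wz": -0.0008},
    {"x": 0,"y": 0,"z": 0.2,"wx": 0,"wy": 0,"wz": 0},
    {"x": 0,"y": 0,"z": 0.2,"wx": 0,"wy": 0,"wz": 0},
    {"x": 0,"y": 0,"z": 0.2,"wx": 0,"wy": 0,"wz": 0},
    {"x": 0,"y": 0,"z": 0.2,"wx": 0,"wy": 0,"wz": 0},
    {"x": 0,"y": 0,"z": 0.12,"wx": 0,"wy": 0,"wz": 0},
    {"x": 0,"y": 0,"z": 0.1,"wx": 0,"wy": 0,"wz": 0},
    {"x": 0,"y": 0,"z": 0,"wx": 0,"wy": 0,"wz": 0},
  ],
)

```text
time_s: 4.65
tcp_pos: [0.5612, -0.0461, 0.128]
orientation: [-0.001, 0.702, 0.712, -0.001]
wrist_force: [0.4, 0.6, -0.3]
gripper_width: 0.0855
finger_force: 0.0
```

move_arm(
  series=[
    {"x": 0,"y": 0,"z": 0,"wx": 0,"wy": 0,"wz": 0},
    {"x": 0,"y": 0,"z": 0,"wx": 0,"wy": 0,"wz": 0},
    {"x": 0,"y": 0,"z": 0,"wx": 0,"wy": 0,"wz": 0},
    {"x": 0,"y": 0,"z": 0,"wx": 0,"wy": 0,"wz": 0},
    {"x": 0,"y": 0,"z": 0,"wx": 0,"wy": 0,"wz": 0},
    {"x": 0,"y": 0,"z": 0,"wx": 0,"wy": 0,"wz": 0},
    {"x": 0,"y": 0,"z": 0,"wx": 0,"wy": 0,"wz": 0},
    {"x": 0,"y": 0,"z": 0,"wx": 0,"wy": 0,"wz": 0},
  ],
  gripper=-1,
  force=40,
)

```text
time_s: 5.45
tcp_pos: [0.5654, -0.0458, 0.1308]
orientation: [0.003, 0.702, 0.712, 0.003]
wrist_force: [13.8, 0.2, -1.6]
gripper_width: 0.0254
finger_force: 45.5
```

```bash
python3 - <<'E'
from h import *
s,M=st()
g=s['tcp_pos']-.019*M[:,2]; print('grasp',g)
# arc plan: increments of grasp in (y,z) per 0.0.1rad
a0=np.arctan2(.082,.135);r=np.hypot(.082,.135)
th=np.linspace(0,1.57,31)
y=.092-r*np.cos(a0+th); z=.065+r*np.sin(a0+th)
print(np.c_[th[1:],np.diff(y)*10,-np.diff(z)*10].round(3).tolist())
E
```

```text
t 5.45 tcp [ 0.5654 -0.0458  0.1308] ax [[-0.015, 1.0, 0.009], [1.0, 0.015, -0.0], [-0.0, 0.009, -1.0]] yhead 0.84 w 0.0254 F [13.8  0.2 -1.6] T [ 0.03 -1.79 -0.09] ff 45.5
grasp [ 0.56519501 -0.04576553  0.14975349]
[[0.052, 0.045, -0.069], [0.105, 0.048, -0.067], [0.157, 0.052, -0.064], [0.209, 0.055, -0.062], [0.262, 0.058, -0.059], [0.314, 0.061, -0.056], [0.366, 0.064, -0.052], [0.419, 0.067, -0.049], [0.471, 0.069, -0.045], [0.523, 0.071, -0.042], [0.576, 0.073, -0.038], [0.628, 0.075, -0.034], [0.68, 0.077, -0.03], [0.733, 0.078, -0.026], [0.785, 0.08, -0.022], [0.837, 0.081, -0.018], [0.89, 0.082, -0.013], [0.942, 0.082, -0.009], [0.994, 0.083, -0.005], [1.047, 0.083, -0.0], [1.099, 0.083, 0.004], [1.151, 0.082, 0.008], [1.204, 0.082, 0.013], [1.256, 0.081, 0.017], [1.308, 0.08, 0.021], [1.361, 0.079, 0.025], [1.413, 0.077, 0.029], [1.465, 0.076, 0.033], [1.518, 0.074, 0.037], [1.57, 0.072, 0.041]]
```

move_arm(
  series=[
    {"x": 0,"y": 0.04,"z": 0,"wx": 0,"wy": 0,"wz": 0},
    {"x": 0.045,"y": 0,"z": -0.069,"wx": 0,"wy": 0,"wz": 0},
    {"x": 0.048,"y": 0,"z": -0.067,"wx": 0,"wy": 0,"wz": 0},
    {"x": 0.052,"y": 0,"z": -0.064,"wx": 0,"wy": 0,"wz": 0},
    {"x": 0.055,"y": 0,"z": -0.062,"wx": 0,"wy": 0,"wz": 0},
    {"x": 0.058,"y": 0,"z": -0.059,"wx": 0,"wy": 0,"wz": 0},
    {"x": 0.061,"y": 0,"z": -0.056,"wx": 0,"wy": 0,"wz": 0},
  ],
)

```text
time_s: 6.15
tcp_pos: [0.5651, -0.0131, 0.1672]
orientation: [-0.0, 0.702, 0.712, -0.0]
wrist_force: [-2.1, -2.8, -3.6]
gripper_width: 0.0255
finger_force: 44.3
```

```bash
cat >> h.py <<'E'
def look(n):
    s,M=st(); g=s['tcp_pos']-.019*M[:,2]; print('hood ang from grasp',np.arctan2(g[2]-.065,.092-g[1])-np.arctan2(.082,.135),'r',np.hypot(g[2]-.065,.092-g[1]))
E
python3 - <<'E'
from h import *
look(0)
f=cams.grab_frame('side'); cv2.imwrite('pics/s1.png',cv2.resize(f['img'][150:350,200:460,::-1],None,fx=3,fy=3))
E
```

```text
t 6.15 tcp [ 0.5651 -0.0131  0.1672] ax [[-0.015, 1.0, -0.001], [1.0, 0.015, 0.0], [0.0, -0.001, -1.0]] yhead 0.84 w 0.0255 F [-2.1 -2.8 -3.6] T [-0.91  0.34 -0.16] ff 44.3
hood ang from grasp 0.3104597548340001 r 0.16043410611641618
```

View pics/s1.png

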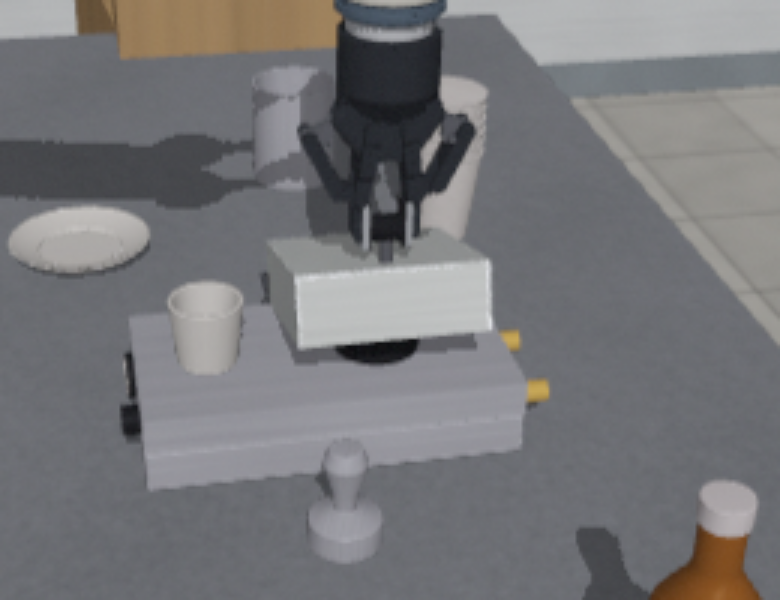

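The hood is rising with the handle gripped, at about crop px (385,240), and the black cap flange shows under it at (377,347). I'll continue along the arc.

move_arm(
  series=[
    {"x": 0.064,"y": 0,"z": -0.052,"wx": 0,"wy": 0,"wz": 0},
    {"x": 0.067,"y": 0,"z": -0.049,"wx": 0,"wy": 0,"wz": 0},
    {"x": 0.069,"y": 0,"z": -0.045,"wx": 0,"wy": 0,"wz": 0},
    {"x": 0.071,"y": 0,"z": -0.042,"wx": 0,"wy": 0,"wz": 0},
    {"x": 0.073,"y": 0,"z": -0.038,"wx": 0,"wy": 0,"wz": 0},
    {"x": 0.075,"y": 0,"z": -0.034,"wx": 0,"wy": 0,"wz": 0},
    {"x": 0.077,"y": 0,"z": -0.03,"wx": 0,"wy": 0,"wz": 0},
    {"x": 0.078,"y": 0,"z": -0.026,"wx": 0,"wy": 0,"wz": 0},
  ],
)

```text
time_s: 7.0
tcp_pos: [0.5647, 0.0443, 0.1987]
orientation: [-0.0, 0.702, 0.712, 0.0]
wrist_force: [-0.5, -2.0, -6.5]
gripper_width: 0.0255
finger_force: 42.4
```

move_arm(
  series=[
    {"x": 0.08,"y": 0,"z": -0.022,"wx": 0,"wy": 0,"wz": 0},
    {"x": 0.081,"y": 0,"z": -0.018,"wx": 0,"wy": 0,"wz": 0},
    {"x": 0.082,"y": 0,"z": -0.013,"wx": 0,"wy": 0,"wz": 0},
    {"x": 0.082,"y": 0,"z": -0.009,"wx": 0,"wy": 0,"wz": 0},
    {"x": 0.083,"y": 0,"z": -0.005,"wx": 0,"wy": 0,"wz": 0},
    {"x": 0.083,"y": 0,"z": 0,"wx": 0,"wy": 0,"wz": 0},
    {"x": 0.083,"y": 0,"z": 0.004,"wx": 0,"wy": 0,"wz": 0},
    {"x": 0.082,"y": 0,"z": 0.008,"wx": 0,"wy": 0,"wz": 0},
  ],
)

```text
time_s: 7.8
tcp_pos: [0.5642, 0.1099, 0.205]
orientation: [0.001, 0.702, 0.712, 0.001]
wrist_force: [4.1, -3.0, -0.9]
gripper_width: 0.0254
finger_force: 42.0
```

```bash
python3 - <<'E'
from h import *
look(0)
E
```

```text
t 7.8 tcp [0.5642 0.1099 0.205 ] ax [[-0.014, 1.0, 0.002], [1.0, 0.014, 0.0], [0.0, 0.002, -1.0]] yhead 0.83 w 0.0254 F [ 4.1 -3.  -0.9] T [-0.78 -0.46 -0.03] ff 42.0
hood ang from grasp 1.1370578082040526 r 0.1599989974310227
```

move_arm(
  series=[
    {"x": 0.082,"y": 0.01,"z": 0.013,"wx": 0,"wy": 0,"wz": 0},
    {"x": 0.081,"y": 0.01,"z": 0.017,"wx": 0,"wy": 0,"wz": 0},
    {"x": 0.08,"y": 0,"z": 0.021,"wx": 0,"wy": 0,"wz": 0},
    {"x": 0.079,"y": 0,"z": 0.025,"wx": 0,"wy": 0,"wz": 0},
    {"x": 0.077,"y": 0,"z": 0.029,"wx": 0,"wy": 0,"wz": 0},
    {"x": 0.06,"y": 0,"z": 0.026,"wx": 0,"wy": 0,"wz": 0},
    {"x": 0.05,"y": 0,"z": 0.024,"wx": 0,"wy": 0,"wz": 0},
    {"x": 0.04,"y": 0,"z": 0.02,"wx": 0,"wy": 0,"wz": 0},
  ],
)

```text
time_s: 8.6
tcp_pos: [0.5639, 0.1657, 0.1874]
orientation: [-0.001, 0.701, 0.713, 0.0]
wrist_force: [-5.6, -0.7, 3.7]
gripper_width: 0.0252
finger_force: 44.4
```

```bash
python3 - <<'E'
from h import *
look(0)
E
```

```text
t 8.6 tcp [0.5639 0.1657 0.1874] ax [[-0.016, 1.0, -0.001], [1.0, 0.016, 0.002], [0.002, -0.001, -1.0]] yhead 0.91 w 0.0252 F [-5.6 -0.7  3.7] T [-0.4   0.8  -0.03] ff 44.4
hood ang from grasp 1.5053977578303783 r 0.1594883868057777
```

move_arm(
  series=[
    {"x": 0.035,"y": -0.01,"z": 0.02,"wx": 0,"wy": 0,"wz": 0},
    {"x": 0.035,"y": 0,"z": 0.02,"wx": 0,"wy": 0,"wz": 0},
    {"x": 0.035,"y": 0,"z": 0.02,"wx": 0,"wy": 0,"wz": 0},
    {"x": 0.015,"y": 0,"z": 0.015,"wx": 0,"wy": 0,"wz": 0},
    {"x": 0,"y": 0,"z": 0,"wx": 0,"wy": 0,"wz": 0},
    {"x": 0,"y": 0,"z": 0,"wx": 0,"wy": 0,"wz": 0},
    {"x": 0,"y": 0,"z": 0,"wx": 0,"wy": 0,"wz": 0},
  ],
)

```text
time_s: 9.3
tcp_pos: [0.5638, 0.1776, 0.1804]
orientation: [-0.0, 0.702, 0.713, 0.002]
wrist_force: [-2.5, 2.5, 5.4]
gripper_width: 0.0252
finger_force: 45.7
```

```bash
python3 - <<'E'
from h import *
look(0)
f=cams.grab_frame('side'); cv2.imwrite('pics/s2.png',cv2.resize(f['img'][150:350,200:460,::-1],None,fx=3,fy=3))
E
```

```text
t 9.3 tcp [0.5638 0.1776 0.1804] ax [[-0.016, 1.0, 0.002], [1.0, 0.016, 0.003], [0.003, 0.002, -1.0]] yhead 0.9 w 0.0252 F [-2.5  2.5  5.4] T [ 0.01  0.32 -0.04] ff 45.7
hood ang from grasp 1.5917906448211991 r 0.1593633463025553
```

View pics/s2.png

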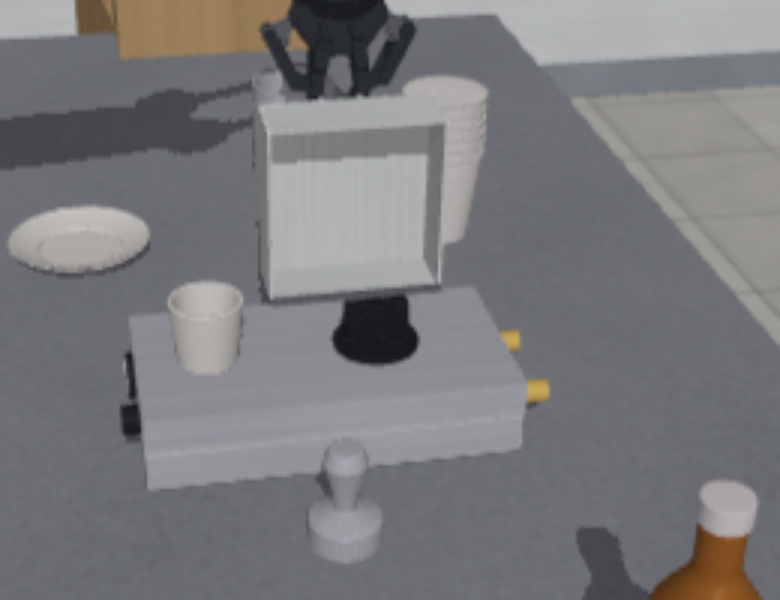

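The hood stands back with its open inside facing the camera, and the cap with its bar is exposed at about crop px (376,330). I'll release the handle and rise.

move_arm(
  series=[
    {"x": 0,"y": 0,"z": 0,"wx": 0,"wy": 0,"wz": 0},
    {"x": 0,"y": 0,"z": 0,"wx": 0,"wy": 0,"wz": 0},
    {"x": 0,"y": 0,"z": 0,"wx": 0,"wy": 0,"wz": 0},
    {"x": 0,"y": 0,"z": 0,"wx": 0,"wy": 0,"wz": 0},
    {"x": 0,"y": 0,"z": 0,"wx": 0,"wy": 0,"wz": 0},
    {"x": 0,"y": 0,"z": 0,"wx": 0,"wy": 0,"wz": 0},
  ],
  gripper=0.4,
)

```text
time_s: 9.95
tcp_pos: [0.5637, 0.176, 0.1789]
orientation: [-0.0, 0.702, 0.712, -0.0]
wrist_force: [-0.1, 1.0, -0.7]
gripper_width: 0.0596
finger_force: 0.0
```

move_arm(
  series=[
    {"x": 0,"y": 0,"z": -0.1,"wx": 0,"wy": 0,"wz": 0},
    {"x": 0,"y": 0,"z": -0.2,"wx": 0,"wy": 0,"wz": 0},
    {"x": 0,"y": 0,"z": -0.3,"wx": 0,"wy": 0,"wz": 0},
    {"x": 0,"y": 0,"z": -0.3,"wx": 0,"wy": 0,"wz": 0},
    {"x": 0,"y": 0,"z": -0.3,"wx": 0,"wy": 0,"wz": 0},
    {"x": 0,"y": 0,"z": 0,"wx": 0,"wy": 0,"wz": 0},
  ],
)

```text
time_s: 10.55
tcp_pos: [0.5646, 0.1763, 0.3059]
orientation: [0.003, 0.702, 0.712, 0.004]
wrist_force: [-0.1, -0.2, 0.5]
gripper_width: 0.0599
finger_force: 0.0
```

```bash
python3 - <<'E'
from h import *
s,M=st(); print(s['joint_pos'].round(3))
f=cams.grab_frame('top'); cv2.imwrite('pics/t2.png',cv2.resize(f['img'][180:340,220:380,::-1],None,fx=3.7,fy=3.7))
p=pts(f,np.ones((480,640),bool))
b=(p[:,0]>.51)&(p[:,0]<.62)&(p[:,1]>-.05)&(p[:,1]<.07)
k=p[b&(p[:,2]>.088)&(p[:,2]<.12)];print(len(k),k.mean(0))
if len(k)>5: print(k.max(0),cv2.minAreaRect(k[:,:2].astype('f4')))
f=cams.grab_frame('side');p=pts(f,np.ones((480,640),bool))
b=(p[:,0]>.51)&(p[:,0]<.62)&(p[:,1]>-.05)&(p[:,1]<.07)
k=p[b&(p[:,2]>.085)&(p[:,2]<.12)];print(len(k),k.mean(0),k.max(0),k.min(0))
E
```

```text
t 10.55 tcp [0.5646 0.1763 0.3059] ax [[-0.014, 1.0, 0.009], [1.0, 0.014, 0.002], [0.002, 0.009, -1.0]] yhead 0.83 w 0.0599 F [-0.1 -0.2  0.5] T [ 0.01 -0.05  0.  ] ff 0.0
[0.245 0.088 1.101 0.    1.943 0.231]
116 [0.56203981 0.01189621 0.10492901]
[0.58788297 0.01949566 0.11308873] ((0.5627769231796265, 0.011909950524568558), (0.05022075027227402, 0.013444069772958755), 2.4562430381774902)
205 [0.56153895 0.0043827  0.09747685] [0.5877012  0.0169155  0.10737664] [ 0.53669029 -0.00201349  0.08503237]
```

View pics/t2.png

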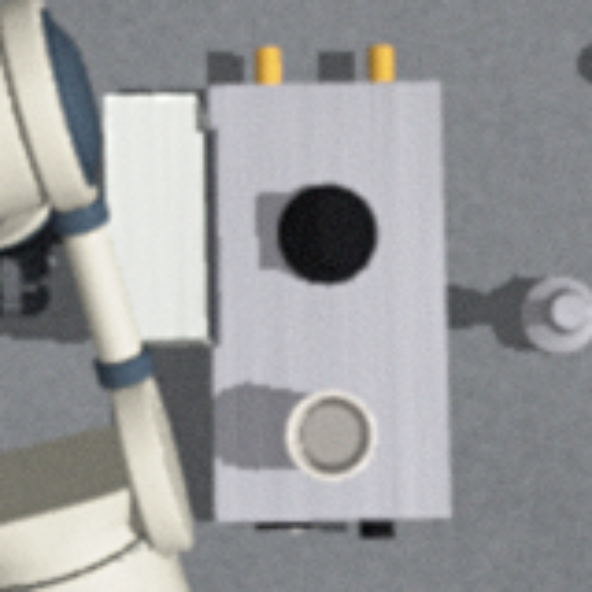

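The hood lies on its ledge. The cap is at crop px (327,233) with its bar along x at about 2.5°.

move_arm(
  series=[
    {"x": -0.3,"y": -0.01,"z": 0,"wx": 0,"wy": 0,"wz": 0},
    {"x": -0.3,"y": -0.01,"z": 0,"wx": 0,"wy": 0,"wz": 0},
    {"x": -0.3,"y": -0.01,"z": 0,"wx": 0,"wy": 0,"wz": 0},
    {"x": -0.3,"y": -0.01,"z": 0,"wx": 0,"wy": 0,"wz": 0},
    {"x": -0.3,"y": 0,"z": 0,"wx": 0,"wy": 0,"wz": 0},
    {"x": -0.14,"y": 0,"z": 0,"wx": 0,"wy": 0,"wz": 0},
    {"x": 0,"y": 0,"z": 0,"wx": 0,"wy": 0,"wz": 0.0223},
    {"x": 0,"y": 0,"z": 0,"wx": 0,"wy": 0,"wz": 0.0223},
    {"x": 0,"y": 0,"z": 0,"wx": 0,"wy": 0,"wz": 0.0223},
    {"x": 0,"y": 0,"z": 0,"wx": 0,"wy": 0,"wz": 0.0223},
  ],
)

```text
time_s: 11.65
tcp_pos: [0.5619, 0.0125, 0.2978]
orientation: [-0.001, 0.873, 0.488, -0.001]
wrist_force: [-0.4, -0.2, -0.3]
gripper_width: 0.0598
finger_force: 0.0
```

move_arm(
  series=[
    {"x": 0,"y": 0,"z": 0,"wx": 0,"wy": 0,"wz": 0.0223},
    {"x": 0,"y": 0,"z": 0,"wx": 0,"wy": 0,"wz": 0.0223},
    {"x": 0,"y": 0,"z": 0,"wx": 0,"wy": 0,"wz": 0.0223},
    {"x": 0,"y": 0,"z": 0,"wx": 0,"wy": 0,"wz": 0.0223},
    {"x": 0,"y": 0,"z": 0,"wx": 0,"wy": 0,"wz": 0.0223},
    {"x": 0,"y": 0,"z": 0,"wx": 0,"wy": 0,"wz": 0.0223},
    {"x": 0,"y": 0,"z": 0,"wx": 0,"wy": 0,"wz": 0.0223},
    {"x": 0,"y": 0,"z": 0,"wx": 0,"wy": 0,"wz": 0},
    {"x": 0,"y": 0,"z": 0,"wx": 0,"wy": 0,"wz": 0},
  ],
)

```text
time_s: 12.55
tcp_pos: [0.562, 0.0124, 0.2983]
orientation: [-0.0, 1.0, 0.024, -0.001]
wrist_force: [-0.5, -0.2, 0.8]
gripper_width: 0.0599
finger_force: 0.0
```

```bash
python3 - <<'E'
from h import *
s,M=st(); print(s['joint_pos'].round(3), 'tool delta', M.T@(np.array([.5628,.0119,.306])-s['tcp_pos']))
E
```

```text
t 12.55 tcp [0.562  0.0124 0.2983] ax [[0.999, 0.048, -0.001], [0.048, -0.999, 0.0], [-0.001, -0.0, -1.0]] yhead -87.24 w 0.0599 F [-0.5 -0.2  0.8] T [-0.06  0.06  0.06] ff 0.0
[-0.039  0.014  1.191  0.     1.938  1.484] tool delta [ 0.00075834  0.00055957 -0.00766488]
```

move_arm(
  series=[
    {"x": 0.008,"y": 0.005,"z": 0.3,"wx": 0,"wy": 0,"wz": 0},
    {"x": 0,"y": 0,"z": 0.4,"wx": 0,"wy": 0,"wz": 0},
    {"x": 0,"y": 0,"z": 0.4,"wx": 0,"wy": 0,"wz": 0},
    {"x": 0,"y": 0,"z": 0.4,"wx": 0,"wy": 0,"wz": 0},
    {"x": 0,"y": 0,"z": 0.35,"wx": 0,"wy": 0,"wz": 0},
    {"x": 0,"y": 0,"z": 0.2,"wx": 0,"wy": 0,"wz": 0},
    {"x": 0,"y": 0,"z": 0.13,"wx": 0,"wy": 0,"wz": 0},
    {"x": 0,"y": 0,"z": 0,"wx": 0,"wy": 0,"wz": 0},
  ],
)

```text
time_s: 13.35
tcp_pos: [0.5618, 0.0118, 0.0789]
orientation: [-0.0, 1.0, 0.023, -0.002]
wrist_force: [0.3, -0.1, -0.1]
gripper_width: 0.0599
finger_force: 0.0
```

move_arm(
  series=[
    {"x": 0,"y": 0,"z": 0,"wx": 0,"wy": 0,"wz": 0},
    {"x": 0,"y": 0,"z": 0,"wx": 0,"wy": 0,"wz": 0},
    {"x": 0,"y": 0,"z": 0,"wx": 0,"wy": 0,"wz": 0},
    {"x": 0,"y": 0,"z": 0,"wx": 0,"wy": 0,"wz": 0},
    {"x": 0,"y": 0,"z": 0,"wx": 0,"wy": 0,"wz": 0},
    {"x": 0,"y": 0,"z": 0,"wx": 0,"wy": 0,"wz": 0},
    {"x": 0,"y": 0,"z": 0,"wx": 0,"wy": 0,"wz": 0},
    {"x": 0,"y": 0,"z": 0,"wx": 0,"wy": 0,"wz": 0},
  ],
  gripper=-1,
  force=60,
)

```text
time_s: 14.15
tcp_pos: [0.5639, 0.0114, 0.083]
orientation: [0.0, 1.0, 0.022, 0.002]
wrist_force: [0.3, -0.3, 5.6]
gripper_width: 0.0126
finger_force: 61.7
```

```bash
python3 - <<'E'
from h import *
s,M=st(); print(s['joint_pos'].round(3))
E
```

```text
t 14.15 tcp [0.5639 0.0114 0.083 ] ax [[0.999, 0.044, 0.003], [0.044, -0.999, -0.0], [0.003, 0.0, -1.0]] yhead -87.48 w 0.0126 F [ 0.3 -0.3  5.6] T [-0.15  0.    0.02] ff 61.7
[-0.04   0.014  1.574 -0.     1.551  1.487]
```

move_arm(
  series=[
    {"x": 0,"y": 0,"z": -0.03,"wx": 0,"wy": 0,"wz": 0},
    {"x": 0,"y": 0,"z": 0,"wx": 0,"wy": 0,"wz": -0.008},
    {"x": 0,"y": 0,"z": 0,"wx": 0,"wy": 0,"wz": -0.008},
    {"x": 0,"y": 0,"z": 0,"wx": 0,"wy": 0,"wz": -0.008},
    {"x": 0,"y": 0,"z": 0,"wx": 0,"wy": 0,"wz": -0.008},
    {"x": 0,"y": 0,"z": 0,"wx": 0,"wy": 0,"wz": -0.008},
    {"x": 0,"y": 0,"z": 0,"wx": 0,"wy": 0,"wz": 0},
    {"x": 0,"y": 0,"z": 0,"wx": 0,"wy": 0,"wz": 0},
  ],
)

```text
time_s: 14.95
tcp_pos: [0.5637, 0.0097, 0.0845]
orientation: [0.002, 0.989, 0.145, 0.001]
wrist_force: [2.7, -3.6, -0.2]
gripper_width: 0.0127
finger_force: 71.3
```

```bash
python3 - <<'E'
from h import *
s,M=st(); print(s['joint_pos'].round(3))
E
```

```text
t 14.95 tcp [0.5637 0.0097 0.0845] ax [[0.958, 0.287, 0.002], [0.287, -0.958, -0.003], [0.001, 0.003, -1.0]] yhead -73.32 w 0.0127 F [ 2.7 -3.6 -0.2] T [-0.98 -0.59 -1.56] ff 71.3
[-0.042  0.013  1.571 -0.003  1.555  1.238]
```

Turning counter-clockwise (seen from above) meets 1.56 N m after 0.25 rad, which looks like the tightening stop. I'll try clockwise.

move_arm(
  series=[
    {"x": 0,"y": 0,"z": 0,"wx": 0,"wy": 0,"wz": 0.01},
    {"x": 0,"y": 0,"z": 0,"wx": 0,"wy": 0,"wz": 0.01},
    {"x": 0,"y": 0,"z": 0,"wx": 0,"wy": 0,"wz": 0.01},
    {"x": 0,"y": 0,"z": 0,"wx": 0,"wy": 0,"wz": 0.01},
    {"x": 0,"y": 0,"z": 0,"wx": 0,"wy": 0,"wz": 0.01},
    {"x": 0,"y": 0,"z": 0,"wx": 0,"wy": 0,"wz": 0.01},
    {"x": 0,"y": 0,"z": 0,"wx": 0,"wy": 0,"wz": 0.01},
    {"x": 0,"y": 0,"z": 0,"wx": 0,"wy": 0,"wz": 0.01},
    {"x": 0,"y": 0,"z": 0,"wx": 0,"wy": 0,"wz": 0.01},
    {"x": 0,"y": 0,"z": 0,"wx": 0,"wy": 0,"wz": 0},
  ],
)

```text
time_s: 15.95
tcp_pos: [0.5627, 0.0113, 0.0836]
orientation: [0.0, 0.991, -0.135, -0.0]
wrist_force: [1.3, -1.1, -2.5]
gripper_width: 0.0129
finger_force: 60.7
```

```bash
python3 - <<'E'
from h import *
s,M=st(); print(s['joint_pos'].round(3))
f=cams.grab_frame('side'); cv2.imwrite('pics/s3.png',cv2.resize(f['img'][200:320,250:410,::-1],None,fx=5,fy=5))
E
```

```text
t 15.95 tcp [0.5627 0.0113 0.0836] ax [[0.964, -0.268, -0.001], [-0.268, -0.964, -0.0], [-0.001, 0.001, -1.0]] yhead -105.52 w 0.0129 F [ 1.3 -1.1 -2.5] T [-0.31 -0.23 -0.04] ff 60.7
[-0.04   0.014  1.572 -0.     1.556  1.802]
```

View pics/s3.png

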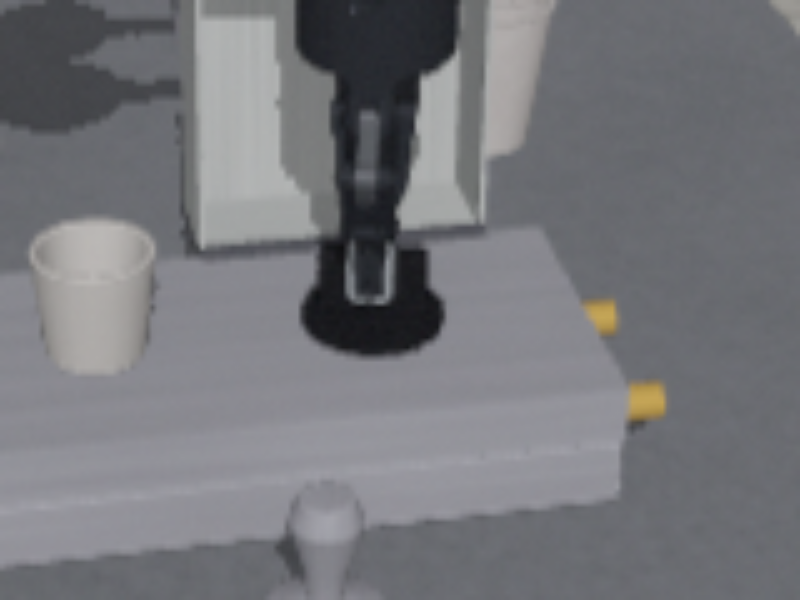

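The fingers hold the bar at crop px (370,270), and clockwise turns with almost no torque, so that is the loosening way. I'll keep turning to near the wrist limit, then regrip.

move_arm(
  series=[
    {"x": 0,"y": 0,"z": 0,"wx": 0,"wy": 0,"wz": 0.014},
    {"x": 0,"y": 0,"z": 0,"wx": 0,"wy": 0,"wz": 0.014},
    {"x": 0,"y": 0,"z": 0,"wx": 0,"wy": 0,"wz": 0.014},
    {"x": 0,"y": 0,"z": 0,"wx": 0,"wy": 0,"wz": 0.014},
    {"x": 0,"y": 0,"z": 0,"wx": 0,"wy": 0,"wz": 0.014},
    {"x": 0,"y": 0,"z": 0,"wx": 0,"wy": 0,"wz": 0.014},
    {"x": 0,"y": 0,"z": 0,"wx": 0,"wy": 0,"wz": 0.014},
    {"x": 0,"y": 0,"z": 0,"wx": 0,"wy": 0,"wz": 0.014},
    {"x": 0,"y": 0,"z": 0,"wx": 0,"wy": 0,"wz": 0},
  ],
)

```text
time_s: 16.9
tcp_pos: [0.563, 0.0117, 0.0839]
orientation: [-0.0, 0.884, -0.468, -0.0]
wrist_force: [1.8, -0.3, -2.2]
gripper_width: 0.0131
finger_force: 60.7
```

```bash
python3 - <<'E'
from h import *
s,M=st(); print(s['joint_pos'].round(3))
E
```

```text
t 16.9 tcp [0.563  0.0117 0.0839] ax [[0.563, -0.827, -0.0], [-0.827, -0.563, 0.0], [-0.0, -0.0, -1.0]] yhead -145.76 w 0.0131 F [ 1.8 -0.3 -2.2] T [-0.13 -0.25  0.03] ff 60.7
[-0.04   0.014  1.572  0.     1.556  2.504]
```

move_arm(
  series=[
    {"x": 0,"y": 0,"z": 0,"wx": 0,"wy": 0,"wz": 0},
    {"x": 0,"y": 0,"z": 0,"wx": 0,"wy": 0,"wz": 0},
    {"x": 0,"y": 0,"z": 0,"wx": 0,"wy": 0,"wz": 0},
    {"x": 0,"y": 0,"z": 0,"wx": 0,"wy": 0,"wz": 0},
    {"x": 0,"y": 0,"z": 0,"wx": 0,"wy": 0,"wz": 0},
    {"x": 0,"y": 0,"z": -0.2,"wx": 0,"wy": 0,"wz": 0},
    {"x": 0,"y": 0,"z": -0.2,"wx": 0,"wy": 0,"wz": 0},
    {"x": 0,"y": 0,"z": -0.2,"wx": 0,"wy": 0,"wz": 0},
    {"x": 0,"y": 0,"z": 0,"wx": 0,"wy": 0,"wz": 0},
  ],
  gripper=0.4,
)

```text
time_s: 17.8
tcp_pos: [0.5645, 0.0115, 0.1477]
orientation: [-0.001, 0.884, -0.468, 0.003]
wrist_force: [0.1, -0.2, 1.0]
gripper_width: 0.0601
finger_force: 0.0
```

move_arm(
  series=[
    {"x": 0,"y": 0,"z": 0,"wx": 0,"wy": 0,"wz": -0.0227},
    {"x": 0,"y": 0,"z": 0,"wx": 0,"wy": 0,"wz": -0.0227},
    {"x": 0,"y": 0,"z": 0,"wx": 0,"wy": 0,"wz": -0.0227},
    {"x": 0,"y": 0,"z": 0,"wx": 0,"wy": 0,"wz": -0.0227},
    {"x": 0,"y": 0,"z": 0,"wx": 0,"wy": 0,"wz": -0.0227},
    {"x": 0,"y": 0,"z": 0,"wx": 0,"wy": 0,"wz": -0.0227},
    {"x": 0,"y": 0,"z": 0,"wx": 0,"wy": 0,"wz": -0.0227},
    {"x": 0,"y": 0,"z": 0,"wx": 0,"wy": 0,"wz": -0.0227},
    {"x": 0,"y": 0,"z": 0,"wx": 0,"wy": 0,"wz": -0.0227},
    {"x": 0,"y": 0,"z": 0,"wx": 0,"wy": 0,"wz": -0.0227},
  ],
)

```text
time_s: 18.8
tcp_pos: [0.5625, 0.0116, 0.1425]
orientation: [-0.0, 0.974, 0.227, -0.001]
wrist_force: [-0.0, 0.2, 1.0]
gripper_width: 0.0597
finger_force: 0.0
```

move_arm(
  series=[
    {"x": 0,"y": 0,"z": 0,"wx": 0,"wy": 0,"wz": -0.0227},
    {"x": 0,"y": 0,"z": 0,"wx": 0,"wy": 0,"wz": -0.0227},
    {"x": 0,"y": 0,"z": 0,"wx": 0,"wy": 0,"wz": -0.0227},
    {"x": 0,"y": 0,"z": 0,"wx": 0,"wy": 0,"wz": -0.0227},
    {"x": 0,"y": 0,"z": 0,"wx": 0,"wy": 0,"wz": -0.0227},
    {"x": 0,"y": 0,"z": 0,"wx": 0,"wy": 0,"wz": -0.0227},
    {"x": 0,"y": 0,"z": 0,"wx": 0,"wy": 0,"wz": -0.0227},
    {"x": 0,"y": 0,"z": 0,"wx": 0,"wy": 0,"wz": -0.0227},
    {"x": 0,"y": 0,"z": 0,"wx": 0,"wy": 0,"wz": -0.0227},
    {"x": 0,"y": 0,"z": 0,"wx": 0,"wy": 0,"wz": -0.0227},
  ],
)

```text
time_s: 19.8
tcp_pos: [0.5625, 0.0116, 0.1425]
orientation: [-0.001, 0.588, 0.809, -0.0]
wrist_force: [-0.4, -0.5, -0.9]
gripper_width: 0.0597
finger_force: 0.0
```

move_arm(
  series=[
    {"x": 0,"y": 0,"z": 0,"wx": 0,"wy": 0,"wz": -0.0227},
    {"x": 0,"y": 0,"z": 0,"wx": 0,"wy": 0,"wz": -0.0227},
    {"x": 0,"y": 0,"z": 0,"wx": 0,"wy": 0,"wz": 0},
  ],
)

```text
time_s: 20.1
tcp_pos: [0.5625, 0.0116, 0.1427]
orientation: [-0.001, 0.469, 0.883, -0.0]
wrist_force: [0.3, 1.0, 0.3]
gripper_width: 0.0602
finger_force: 0.0
```

```bash
python3 - <<'E'
from h import *
s,M=st(); print(s['joint_pos'].round(3))
E
```

```text
t 20.1 tcp [0.5625 0.0116 0.1427] ax [[-0.56, 0.828, -0.002], [0.828, 0.56, 0.0], [0.001, -0.001, -1.0]] yhead 34.07 w 0.0602 F [0.3 1.  0.3] T [-0.01  0.02 -0.03] ff 0.0
[-0.04  -0.007  1.488  0.     1.662 -0.634]
```

Next: descend about 60 mm, grip, then turn the last 0.2 rad.

move_arm(
  series=[
    {"x": 0,"y": 0,"z": 0.2,"wx": 0,"wy": 0,"wz": 0},
    {"x": 0,"y": 0,"z": 0.2,"wx": 0,"wy": 0,"wz": 0},
    {"x": 0,"y": 0,"z": 0.18,"wx": 0,"wy": 0,"wz": 0},
    {"x": 0,"y": 0,"z": 0,"wx": 0,"wy": 0,"wz": 0},
  ],
)

```text
time_s: 20.5
tcp_pos: [0.5608, 0.0117, 0.0819]
orientation: [-0.003, 0.471, 0.882, -0.001]
wrist_force: [-1.2, -0.3, -1.1]
gripper_width: 0.0601
finger_force: 0.0
```

move_arm(
  series=[
    {"x": 0,"y": 0,"z": 0,"wx": 0,"wy": 0,"wz": 0},
    {"x": 0,"y": 0,"z": 0,"wx": 0,"wy": 0,"wz": 0},
    {"x": 0,"y": 0,"z": 0,"wx": 0,"wy": 0,"wz": 0},
    {"x": 0,"y": 0,"z": 0,"wx": 0,"wy": 0,"wz": 0},
    {"x": 0,"y": 0,"z": 0,"wx": 0,"wy": 0,"wz": 0},
    {"x": 0,"y": 0,"z": 0,"wx": 0,"wy": 0,"wz": 0},
    {"x": 0,"y": 0,"z": 0,"wx": 0,"wy": 0,"wz": 0},
  ],
  gripper=-1,
  force=60,
)

```text
time_s: 21.2
tcp_pos: [0.5638, 0.0116, 0.0877]
orientation: [0.001, 0.47, 0.883, 0.001]
wrist_force: [0.5, -0.2, 6.4]
gripper_width: 0.0122
finger_force: 62.1
```

move_arm(
  series=[
    {"x": 0,"y": 0,"z": 0,"wx": 0,"wy": 0,"wz": 0.007},
    {"x": 0,"y": 0,"z": 0,"wx": 0,"wy": 0,"wz": 0.007},
    {"x": 0,"y": 0,"z": 0,"wx": 0,"wy": 0,"wz": 0.007},
    {"x": 0,"y": 0,"z": 0,"wx": 0,"wy": 0,"wz": 0.007},
    {"x": 0,"y": 0,"z": 0,"wx": 0,"wy": 0,"wz": 0.004},
    {"x": 0,"y": 0,"z": 0,"wx": 0,"wy": 0,"wz": 0},
  ],
)

```text
time_s: 21.8
tcp_pos: [0.564, 0.0115, 0.0877]
orientation: [0.001, 0.556, 0.831, 0.001]
wrist_force: [1.0, 0.2, 6.3]
gripper_width: 0.0131
finger_force: 62.1
```

```bash
python3 - <<'E'
from h import *
s,M=st(); print(s['joint_pos'].round(3))
E
```

```text
t 21.8 tcp [0.564  0.0115 0.0877] ax [[-0.381, 0.924, 0.003], [0.924, 0.381, -0.0], [-0.001, 0.003, -1.0]] yhead 22.42 w 0.0131 F [1.  0.2 6.3] T [-0.09 -0.13  0.07] ff 62.1
[-0.04   0.011  1.568 -0.     1.559 -0.431]
```

move_arm(
  series=[
    {"x": 0,"y": 0,"z": -0.05,"wx": 0,"wy": 0,"wz": 0},
    {"x": 0,"y": 0,"z": -0.05,"wx": 0,"wy": 0,"wz": 0},
    {"x": 0,"y": 0,"z": -0.05,"wx": 0,"wy": 0,"wz": 0},
    {"x": 0,"y": 0,"z": 0,"wx": 0,"wy": 0,"wz": 0},
  ],
)

```text
time_s: 22.2
tcp_pos: [0.5628, 0.0116, 0.1019]
orientation: [-0.0, 0.556, 0.831, -0.0]
wrist_force: [0.2, -0.8, -1.6]
gripper_width: 0.0126
finger_force: 61.2
```

```bash
python3 - <<'E'
from h import *
s,M=st()
f=cams.grab_frame('side'); cv2.imwrite('pics/s4.png',cv2.resize(f['img'][200:320,250:410,::-1],None,fx=5,fy=5))
E
```

```text
t 22.2 tcp [0.5628 0.0116 0.1019] ax [[-0.382, 0.924, -0.0], [0.924, 0.382, -0.0], [0.0, -0.0, -1.0]] yhead 22.46 w 0.0126 F [ 0.2 -0.8 -1.6] T [-0.05 -0.05  0.  ] ff 61.2
```

View pics/s4.png

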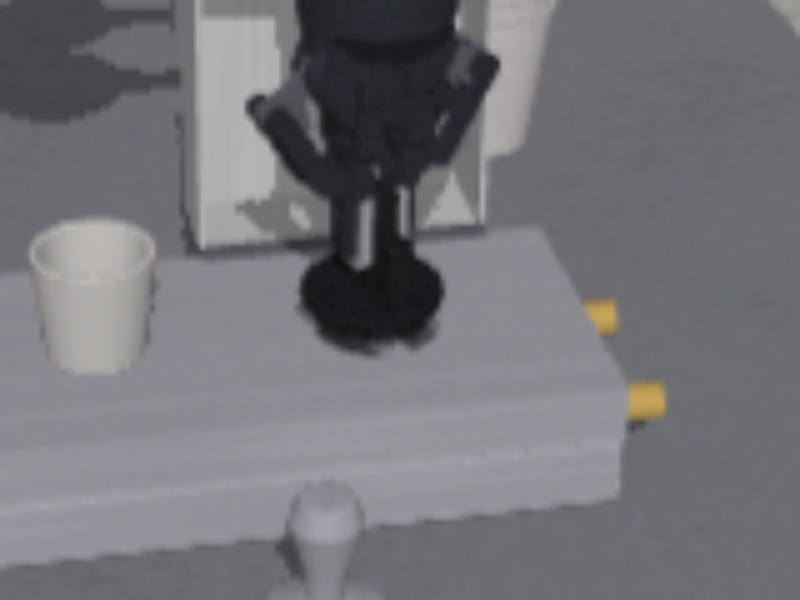

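The cap is rising out of the port (flange at crop px (372,295)) with only its own weight on the wrist. I'll raise it the rest of the way.

move_arm(
  series=[
    {"x": 0,"y": 0,"z": -0.1,"wx": 0,"wy": 0,"wz": 0},
    {"x": 0,"y": 0,"z": -0.2,"wx": 0,"wy": 0,"wz": 0},
    {"x": 0,"y": 0,"z": -0.2,"wx": 0,"wy": 0,"wz": 0},
    {"x": 0,"y": 0,"z": -0.2,"wx": 0,"wy": 0,"wz": 0},
    {"x": 0,"y": 0,"z": -0.1,"wx": 0,"wy": 0,"wz": 0},
    {"x": 0,"y": 0,"z": 0,"wx": 0,"wy": 0,"wz": 0},
    {"x": 0,"y": 0,"z": 0,"wx": 0,"wy": 0,"wz": 0},
    {"x": 0,"y": 0,"z": 0,"wx": 0,"wy": 0,"wz": 0},
    {"x": 0,"y": 0,"z": 0,"wx": 0,"wy": 0,"wz": 0},
    {"x": 0,"y": 0,"z": 0,"wx": 0,"wy": 0,"wz": 0},
  ],
)

```text
time_s: 23.25
tcp_pos: [0.5626, 0.0116, 0.1802]
orientation: [-0.001, 0.556, 0.831, -0.0]
wrist_force: [1.0, -0.4, -1.3]
gripper_width: 0.0122
finger_force: 61.2
```

```bash
python3 - <<'E'
from h import *
s,M=st()
f=cams.grab_frame('side'); cv2.imwrite('pics/s5.png',cv2.resize(f['img'][150:350,200:460,::-1],None,fx=3,fy=3))
E
```

```text
t 23.25 tcp [0.5626 0.0116 0.1802] ax [[-0.382, 0.924, -0.001], [0.924, 0.382, 0.0], [0.001, -0.001, -1.0]] yhead 22.46 w 0.0122 F [ 1.  -0.4 -1.3] T [-0.02  0.03  0.04] ff 61.2
```

View pics/s5.png

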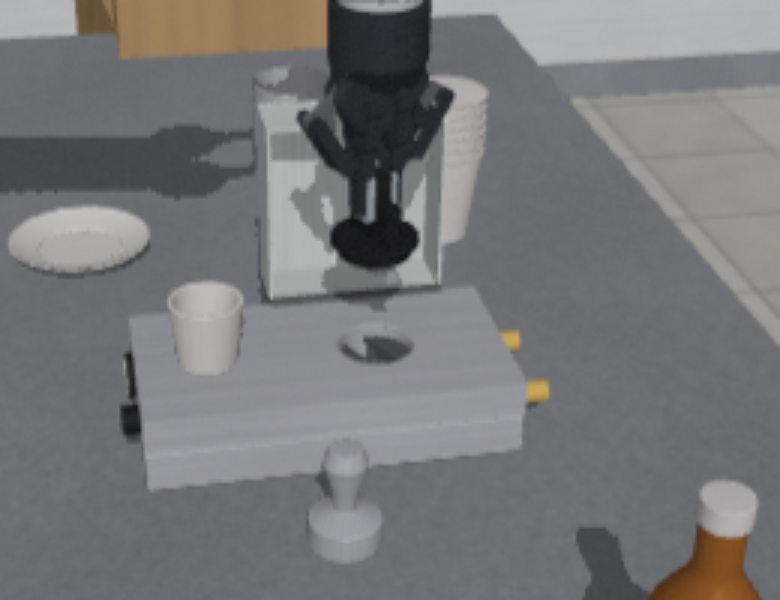

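The cap hangs upright at crop px (375,243), straight above the open port at (375,345). The hood is back on its stop and the bystanders are in place, so I'll hand in.

```bash
python3 -c "
from h import *
print(ticket.hand_in())"
```

```text
the job is handed in; nothing more can be done
None
```

I handed the job in at about 23 s of the 72 s allowed; no verdict came back. The hood was laid back gently on its stop. The cap has a left-hand thread (it loosened clockwise). It is held upright about 12 cm above its port, and the bystanders were not touched.

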